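Unbolt the tip tray and tip the brass tube lengths into the parts bin

ROBOT

A 7-joint arm with a two-finger parallel gripper is mounted at the origin on the work surface. World frame = base frame: x ahead of the robot, y to its left, z up, the work surface at z = 0. Lengths are in mm, angles in rad, forces in N, time in s.
With the tool pointing down it reaches from about 375 to 925 mm from the base axis. Payload 3.1 kg.
Tool frame: the origin (TCP) lies midway between the tips of the shut fingers; the grasp point (between the pads) lies 19 mm behind it; x points along the fingers, y is the direction in which the jaws open and shut, and the axes are right-handed (so a half turn about x gives the same grasp; the last joint's range is limited). The gripper opens to 85 mm and grips with 20 to 120 N. Pads are 22 mm wide; open, the fingers measure 114 mm over their backs; the gripper's body (76 mm by 85 mm) begins 54 mm behind the grasp point. The pads swing forward as they close: fully open they stand 13 mm farther back than shut.
Start: joints at [1.158, 0.383, 0.044, 1.598, -0.018, 1.161, -0.05], TCP at [201.277, -618.054, 231.269] pointing down, gripper open.
Joint ranges: [-2.61, 2.61], [-0.41, 2.15], [-1.48, 1.57], [0, 2.5], [-1.57, 4.71], [0.05, 1.97], [-2.85, 2.85]. Speed limits (rad/s): [2.79, 2.79, 3.14, 3.14, 3.14, 3.14, 3.14].

INTERFACE

Orientations are given as a unit quaternion [w, x, y, z].
In Python, from cell import monitor, capture, workorder gives the robot as it stands. The module is installed in compiled form; this text tells all that it offers.
- The arm moves only by the tool play_rows, never from a script. Its argument "motion" is a list of rows, each a list of 5 numbers: the opening in per cent of the stroke, from 0 (shut) to 100 (fully open), then the shift along the tool's x, y, z in cm, then the turn about the tool's x in degrees. In form: [[gripper, x, y, z, roll], ...]. A call has 1 to 12 rows; each row is the pose to reach, as a shift and turn from the pose commanded when the call began, along the tool's axes at that moment; what a row does not reach only later rows make up. A row lasts 1/8 s, in which the tool goes at most 62.5 mm and 10.7 degrees, less where a joint would pass 70% of its speed; a pose out of reach is approached as far as the arm can. A call with a gripper value outside its range is refused whole. The fingers move at their own pace and stop on an object; "squeeze" is the grip in N (left out, the last holds). Time passes only in rows, so rows that repeat a pose let the fingers close. It gives the time, the measured TCP pose, the force and the opening at its end, in the units of the state.
- monitor.sense(): the state, without advancing time (a new reading comes with each control period).
- capture(name): name is "scene" or "top" or "wrist"; returns a dict with "color" (480x640x3 uint8, red, green, blue), "mtx" (3x3 intrinsics, pixels), "distortion" ([k1, k2, p1, p2, k3] as OpenCV has them; the pictures are not rectified), "R" (3x3) and "t" (3): a world point X has camera coordinates R X + t; the wrist camera has in their place "tool_from_camera" (4x4, takes a point from camera to tool coordinates, whose origin is the TCP and whose axes are the tool frame's). Camera axes: x right, y down, z forward; pixel columns grow to the right and rows downward; lengths in mm; the calibration is good to about 2 mm. A picture is of the moment at which its call begins: read the wrist's pose just before it. There is no depth.
- workorder.job_done(): hands the job in, once; it reports no verdict.
The state is a dict: "time": time; "qpos": joint angles; "joint_vel": joint speeds; "joint_efforts": joint torques, N m; "position": TCP position; "eef_rot": TCP orientation; "ft_force": force on the tool from outside, world axes, zero at the start; "moment": the same for the moment, N m; "opening": finger opening in mm.
Only numpy, scipy, OpenCV 4.12 (cv2) and the standard library are available. Lean on these libraries where they do the work, as an engineer would, in place of code of your own. Each camera call takes 0.05 s, during which the arm holds its last target.

TASK

Unlock the tip tray: lift the bolt's black knob out of its notch, draw the bolt back away from the tray and let the knob drop fully into the other notch. Then lift the tray by its red handle until all three brass tubes slide out into the blue bin, and lower the tray gently all the way back down onto its rest without letting it drop, leaving the bolt drawn. Do not push the bin out of place or disturb the mug, hammer and jar.

Things in the scene. Friction and masses are not known exactly. Their poses are not given: they have to be found in the camera images.
- stand: green steel stand fixed to the bench, carrying the tray and bolt. Origin on the bench under the middle of the tray, z up, x from the tray's handle end towards its spout and the bin, y across the tray towards the bolt. Base plate 190 x 310 mm (x from -93 to 97, y from -90 to 220), 8 mm thick.
- tray (a joint): tilt of the tray in rad: 0 lying level on its rest, growing as the handle end is lifted, stop at 1.05. The bolt holds it down until drawn at least 25 mm. It falls back down if let go (tray about 0.5 kg). Tubes begin to slide somewhere between 0.4 and 0.7. A person would call it dropped if it comes down onto its rest (last 0.25 rad) faster than 1.6 rad/s, which is a free fall of more than about 10 mm at the handle.
- tray_hinge (a point): middle of the tray's hinge axis, fixed on the stand at (90, 0, 88) mm in the stand's frame; the axis runs along the stand's y. The aluminium tray (210 long, 158 wide, walls 34 mm high, floor top 8 mm above the axis) reaches from 180 mm behind it (handle end, -x) to 30 mm beyond it (open spout, +x).
- tray_grip (a point): point on the axis of the tray's red handle, a round bar 20 mm thick and 60 mm long that sticks out of the free end along the stand's -x; the point moves with the tray. With the tray level it is 232 mm behind the hinge axis (-x) and 21 mm above it, 109 mm above the bench; the red grip runs from 18 mm ahead of the point (nearer the tray) to 26 mm behind it, where a 26 mm thick, 9 mm long end knob begins. The tray's end wall is 52 mm ahead of the point.
- bolt_slide (a joint): travel of the bolt in m: 0 locked (knob in the notch next to the tray), 0.045 fully drawn along the stand's +y, away from the tray (knob over or in the open notch). About 1 N of friction.
- bolt_turn (a joint): turn of the bolt's knob about the bolt's own axis in rad: 0 when the arm lies level in a notch (pointing to the stand's -x), growing as the knob is lifted, stop at 1.3. The arm clears the plate between the notches above about 0.75. It falls back by its own weight.
- bolt_knob (a point): centre of the black ball knob, 24 mm thick, at the end of the 10 mm thick bolt arm; it is 60 mm from the bolt's axis, moves with the bolt and starts at (-120, 140, 95) mm in the stand's frame. The bolt's axis runs along the stand's y at x = -60, z = 95 mm. The notches are 17 mm wide, in a 5 mm upright plate 25 mm from the axis; the two notch centres are 45 mm apart along y.
- bin: blue open plastic parts bin standing loose on the bench under the tray's spout, 170 (x) x 200 (y) mm, 5 mm walls, near wall 45, sides 70, far wall 95 mm high, 0.8 kg; origin at the centre of its underside, x away from the tray.
- tube1: length of square brass tube, 70 x 25 x 25 mm, 3 mm wall, about 0.13 kg (varies); origin at its middle, x along its length. It starts lying loose on the tray floor.
- tube2: length of square brass tube, 70 x 25 x 25 mm, 3 mm wall, about 0.13 kg (varies); origin at its middle, x along its length. It starts lying loose on the tray floor.
- tube3: length of square brass tube, 70 x 25 x 25 mm, 3 mm wall, about 0.13 kg (varies); origin at its middle, x along its length. It starts lying loose on the tray floor.
- mug: bystander: yellow mug, 80 mm across, 95 mm high; origin at the centre of its foot.
- hammer: bystander: hammer 260 mm long lying on the bench; x along it, handle to -x.
- jar: bystander: amber glass jar, 60 mm across, 75 mm high, beside the bin, on the same side as the bolt; origin at the centre of its foot.

How it is judged (in metres and radians):
On the way, in this order (a step that is already met when the one before it is completed fails the run):
1. the knob is lifted out of the notch next to the tray, before the bolt is drawn (value of joint bolt_turn above 0.6 rad and value of joint bolt_slide below 0.012 m), for 0.03 s.
2. the bolt is drawn and its knob has dropped into the open notch (value of joint bolt_slide above 0.036 m and value of joint bolt_turn below 0.2 rad), for 0.2 s.
3. with the tray raised, all three tubes have slid into the bin (x of tube1 in the frame of bin between -0.085 and 0.085 m and y of tube1 in the frame of bin between -0.1 and 0.1 m and z of each of tube1, tube2, tube3 in the frame of bin below 0.08 m and x of tube2 in the frame of bin between -0.085 and 0.085 m and y of tube2 in the frame of bin between -0.1 and 0.1 m and x of tube3 in the frame of bin between -0.085 and 0.085 m and y of tube3 in the frame of bin between -0.1 and 0.1 m and value of joint tray above 0.2 rad), for 0.1 s.
At the end, for the whole second after the job is handed in: The tray lies level on its rest (within 0.04 rad), the bolt is drawn (more than 36 of its 45 mm) with its knob down in the open notch (within 0.2 rad), and all three tubes lie at rest in the bin (their middles within its walls and less than 80 mm above its underside) (all of step 2 and value of joint tray below 0.04 rad and x of tube1 in the frame of bin between -0.085 and 0.085 m and y of tube1 in the frame of bin between -0.1 and 0.1 m and z of each of tube1, tube2, tube3 in the frame of bin below 0.08 m and x of tube2 in the frame of bin between -0.085 and 0.085 m and y of tube2 in the frame of bin between -0.1 and 0.1 m and x of tube3 in the frame of bin between -0.085 and 0.085 m and y of tube3 in the frame of bin between -0.1 and 0.1 m and linear speed of each of tube1, tube2, tube3 below 0.03 m/s); the robot touches nothing.
It fails at once if the tray dropped onto its rest (faster than 1.6 rad/s in the last 0.25 rad) (value of joint tray below 0.25 rad and velocity of joint tray below -1.6 rad/s).
It fails at once if the bin was pushed more than 50 mm out of place (distance of bin from where it was at the start of the episode above 0.05 m).
It fails at once if the mug, hammer or jar was moved more than 30 mm (distance of any of mug, hammer, jar from where it was at the start of the episode above 0.03 m).
It also fails if it takes over 53 s, if anything falls off the work surface, if the arm or the gripper's body presses on something with over 40 N, if the wrist force passes 120 N, or if a joint passes its speed limit or range.

## Working session

There is one attempt and no reset: what is moved stays moved. The work goes in short steps, Python scripts to look and compute and a tool call to move; the robot and the scene stay as the last step left them, time stands still between calls to the robot, and variables do not carry over. Pictures are saved under pics/ and viewed, and the job is handed in when it is done.

Besides the shell and the picture viewer there is one more tool, called after "Call:" as a command line: name --pt "numbers of a row" for each row, then --argument value for the rest. play_rows: Moves the arm, as the interface text tells. Its arguments: {"type":"object","properties":{"motion":{"type":"array","items":{"type":"array","items":{"type":"number"}}},"squeeze":{"type":"number"}},"required":["motion"]}

```bash
mkdir -p pics; ls; python3 - <<'E'
from cell import monitor,capture
import cv2,numpy as np
s=monitor.sense();print({k:np.round(v,3).tolist() for k,v in s.items()})
for n in ("scene","top","wrist"):
    c=capture(n);cv2.imwrite(f"pics/{n}0.png",c["color"][:,:,::-1])
    print(n,{k:np.round(v,3).tolist() for k,v in c.items() if k!="color"})
E
```

```text
pics
{'time': 0.0, 'qpos': [1.158, 0.384, 0.044, 1.6, -0.018, 1.161, -0.05], 'joint_vel': [0.001, 0.001, 0.001, 0.002, 0.001, -0.0, 0.0], 'joint_efforts': [-0.001, -43.346, 1.024, -24.951, 0.011, 0.011, 0.0], 'position': [200.945, -617.169, 229.887], 'eef_rot': [-0.11, -0.698, -0.112, 0.699], 'ft_force': [0.334, -0.385, -0.451], 'moment': [-0.034, -0.02, 0.048], 'opening': 85.392}
scene {'mtx': [[602.808, 0.0, 325.345], [0.0, 602.808, 238.759], [0.0, 0.0, 1.0]], 'distortion': [-0.026, 0.0, 0.0, 0.0, 0.0], 'R': [[0.713, 0.701, 0.001], [0.586, -0.595, -0.55], [-0.385, 0.393, -0.835]], 't': [-394.769, -292.646, 1905.985]}
top {'mtx': [[543.924, 0.0, 319.595], [0.0, 543.924, 242.333], [0.0, 0.0, 1.0]], 'distortion': [-0.164, 0.0, 0.0, 0.0, 0.0], 'R': [[-0.001, -1.0, -0.006], [-0.999, 0.001, -0.05], [0.05, 0.006, -0.999]], 't': [-26.185, 562.416, 1481.073]}
wrist {'mtx': [[388.089, 0.0, 318.441], [0.0, 388.089, 241.106], [0.0, 0.0, 1.0]], 'distortion': [-0.08, 0.0, 0.0, 0.0, 0.0], 'tool_from_camera': [[0.001, -0.306, 0.952, -143.51], [1.0, -0.0, -0.001, 0.765], [0.001, 0.952, 0.306, -78.746], [0.0, 0.0, 0.0, 1.0]]}
```

View pics/scene0.png

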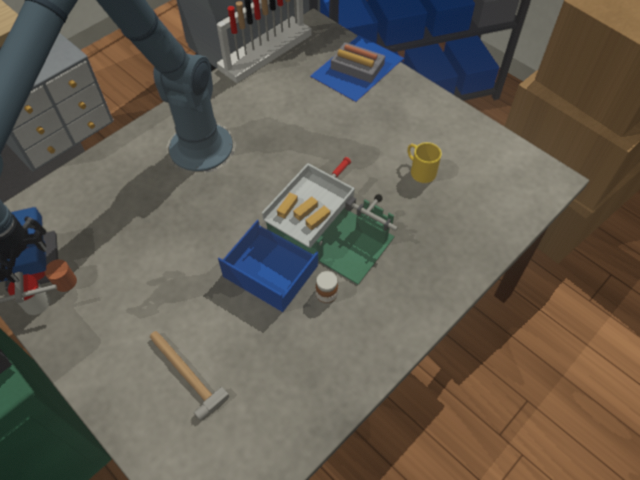

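View pics/top0.png

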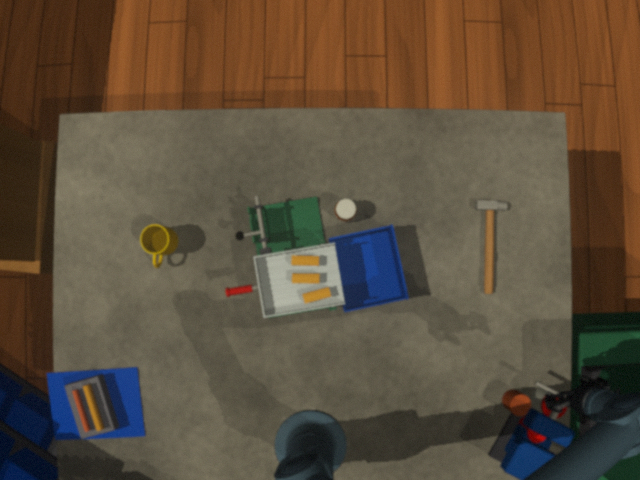

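View pics/wrist0.png

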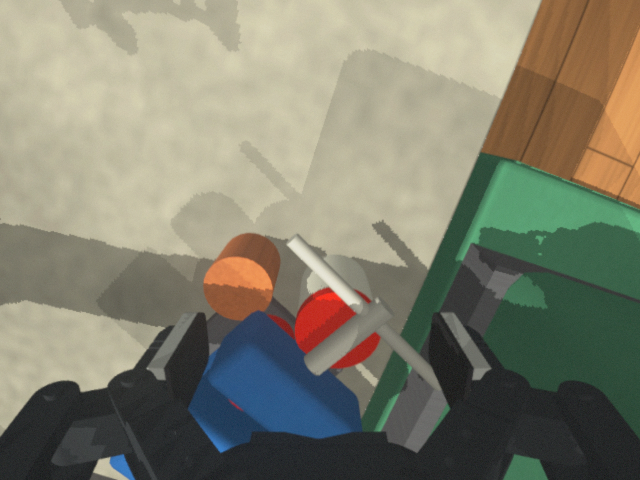

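Top view: the red handle is at about (240,291), the black knob at (240,236), the tray at 255-345 × 243-318, and the bin to its right at about (370,268). The stand's x axis runs roughly along world -y, and its y axis roughly along world +x. I'll measure this next.

```bash
cat > h.py <<'E'
import cv2,numpy as np
from cell import monitor,capture
def ray(c,px):
    p=cv2.undistortPoints(np.array([[px]],float),c["mtx"],c["distortion"])[0,0]
    R=np.array(c["R"]);t=np.array(c["t"]);return -R.T@t,R.T@np.array([p[0],p[1],1.])
def plane(c,px,z):
    o,d=ray(c,px);return o+d*(z-o[2])/d[2]
def two(c1,p1,c2,p2):
    o1,d1=ray(c1,p1);o2,d2=ray(c2,p2)
    A=np.stack([d1,-d2],1);s=np.linalg.lstsq(A,o2-o1,rcond=None)[0]
    a=o1+d1*s[0];b=o2+d2*s[1];return (a+b)/2,np.linalg.norm(a-b)
def big(m,roi):
    x0,y0,x1,y1=roi;k=np.zeros_like(m);k[y0:y1,x0:x1]=m[y0:y1,x0:x1]
    cs,_=cv2.findContours(k,cv2.RETR_EXTERNAL,cv2.CHAIN_APPROX_NONE)
    return max(cs,key=cv2.contourArea)
def cen(ct):
    M=cv2.moments(ct);return (M["m10"]/M["m00"],M["m01"]/M["m00"])
E
python3 - <<'E'
from h import *
T=capture("top");S=capture("scene")
res={}
for n,c,rh,rk in (("top",T,(215,275,270,305),(225,225,250,247)),("scene",S,(325,150,360,185),(365,190,390,210))):
    im=c["color"];hsv=cv2.cvtColor(im,cv2.COLOR_RGB2HSV)
    red=(((hsv[...,0]<8)|(hsv[...,0]>172))&(hsv[...,1]>150)&(hsv[...,2]>60)).astype(np.uint8)*255
    blk=(im.max(2)<60).astype(np.uint8)*255
    h=big(red,rh);k=big(blk,rk)
    res[n]=(cen(h),cen(k));print(n,res[n],cv2.boundingRect(h),cv2.boundingRect(k),cv2.minAreaRect(h))
    print(" handle z109",plane(c,res[n][0],109).round(1)," knob z95",plane(c,res[n][1],95).round(1))
    u=cv2.resize(im[150:330,200:420] if n=="top" else im[130:310,210:430],None,fx=3.4,fy=3.3,interpolation=cv2.INTER_CUBIC)
    cv2.imwrite(f"pics/{n}z.png",u[:,:,::-1])
for i in (0,1): print(two(T,res["top"][i],S,res["scene"][i]))
E
```

```text
top ((238.1671858774662, 289.98442367601245), (239.2, 235.24814814814815)) (225, 285, 27, 12) (236, 231, 8, 9) ((238.26998901367188, 290.3900146484375), (8.202438354492188, 26.162952423095703), 81.8698959350586)
 handle z109 [434.9 182.6 109. ]  knob z95 [577.1 182.7  95. ]
scene ((341.7282608695652, 165.75), (378.3939393939394, 197.6060606060606)) (333, 158, 17, 17) (375, 195, 7, 7) ((341.0, 165.99998474121094), (5.656853675842285, 19.798988342285156), 45.0)
 handle z109 [435.3 186.9 109. ]  knob z95 [579.6 183.9  95. ]
(array([436.16185186, 183.39802178, 112.38235101]), np.float64(3.462626672081542))
(array([578.07682703, 183.9417621 ,  93.33381903]), np.float64(2.4978472145588246))
```

View pics/topz.png

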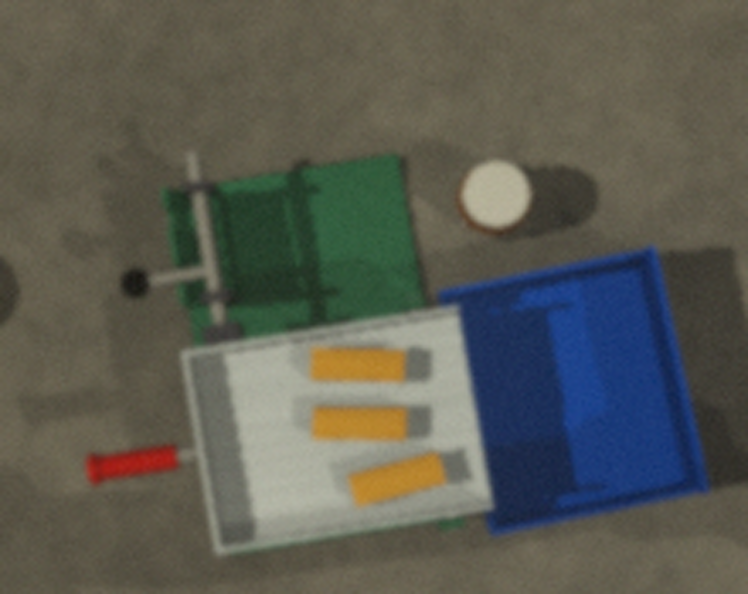

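View pics/scenez.png

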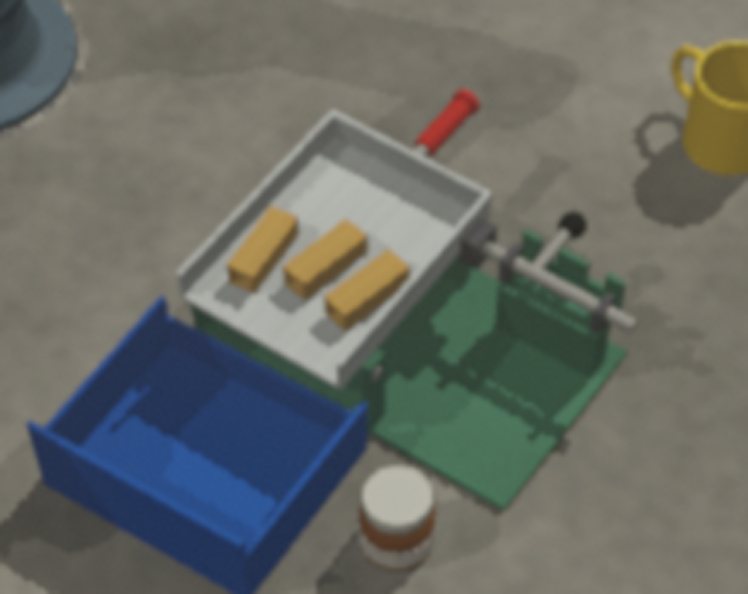

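```bash
cat >> h.py <<'E'
from scipy.spatial.transform import Rotation as Ro
YAW=np.deg2rad(-80.6)
XD=np.array([np.cos(YAW),np.sin(YAW),0]);YD=np.array([-np.sin(YAW),np.cos(YAW),0])
KN=np.array([578.,183.5,95.])
ORG=KN-(-120*XD+140*YD);ORG[2]=0
def st(x,y,z): return ORG+x*XD+y*YD+np.array([0,0,z])
def tool():
    s=monitor.sense();q=np.array(s["eef_rot"]);return np.array(s["position"]),Ro.from_quat(q[[1,2,3,0]]).as_matrix(),s
def rel(target,pos=None,R=None):  # cm in tool axes
    p,r,_=tool()
    return (((r if R is None else R).T@(np.asarray(target)-(p if pos is None else pos)))/10).round(2)
E
python3 - <<'E'
from h import *
p,R,s=tool();print(R.round(3))
print("tool y",R[:,1].round(3),"YD",YD.round(3))
# roll about tool x so that tool y -> +-YD
for sg in (1,-1):
    v=R.T@(sg*YD);print(sg,np.rad2deg(np.arctan2(v[2],v[1])))
print("org",ORG.round(1),"hinge",st(90,0,88).round(1),"grip",st(-142,0,109).round(1))
print("knob above",rel(KN+[0,0,135-14]),rel(KN+[0,0,-14]))
E
```

```text
[[-0.     0.31  -0.951]
 [ 0.001 -0.951 -0.31 ]
 [-1.    -0.001  0.   ]]
tool y [ 0.31  -0.951 -0.001] YD [0.987 0.163 0.   ]
1 -81.35996685652864
-1 98.64003314347136
org [459.5  42.2   0. ] hinge [474.2 -46.5  88. ] grip [436.3 182.3 109. ]
knob above [  1.54 -64.5  -60.64] [ 15.04 -64.48 -60.64]
```

Call:
play_rows --pt "100 0 -3 -2.8 -5" --pt "100 0 -7 -6.6 -10" --pt "100 0 -11 -10.4 -15" --pt "100 0 -15 -14.2 -20" --pt "100 0 -19 -18 -25" --pt "100 0 -23 -21.7 -30" --pt "100 0 -27 -25.4 -35" --pt "100 0 -31 -29.1 -40" --pt "100 0 -35 -32.8 -45" --pt "100 0 -39 -36.6 -50" --pt "100 0 -43 -40.4 -55" --pt "100 0 -46 -43.3 -59" --squeeze 30

```text
time: 1.75
position: [471.3, -44.0, 231.6]
eef_rot: [0.442, 0.553, 0.441, -0.552]
ft_force: [0.6, -0.7, 0.9]
opening: 85.6
```

```bash
python3 - <<'E'
from h import *
p,R,s=tool();print(p.round(1),s["time"],np.round(s["qpos"],2),R.round(3).tolist())
v=R.T@YD;print("roll",np.rad2deg(np.arctan2(v[2],v[1])))
print("knob above",rel(KN+[0,0,121]))
E
```

```text
[471.3 -44.  231.6] 1.75 [ 0.54  0.08 -0.55  1.99  0.05  1.09 -0.25] [[0.001, 0.976, -0.22], [0.0, -0.22, -0.976], [-1.0, 0.001, -0.0]]
roll -22.10010246868142
knob above [  1.57   5.41 -24.54]
```

Call:
play_rows --pt "100 0.2 0.8 -4 -4" --pt "100 0.5 1.7 -8 -8" --pt "100 0.8 2.6 -12 -12" --pt "100 1 3.5 -16 -16" --pt "100 1.2 4.4 -20 -20" --pt "100 1.5 5.4 -24.5 -22" --pt "100 1.5 5.4 -24.5 -22"

```text
time: 2.62
position: [577.8, 185.3, 216.1]
eef_rot: [0.538, 0.458, 0.54, -0.456]
ft_force: [-0.2, 0.0, 0.1]
opening: 85.2
```

```bash
python3 - <<'E'
from h import *
p,R,s=tool();print(p.round(1),s["time"],np.round(s["qpos"],2),R.round(3).tolist())
v=R.T@YD;print("roll",np.rad2deg(np.arctan2(v[2],v[1])))
c=capture("wrist");cv2.imwrite("pics/w1.png",c["color"][:,:,::-1])
M=np.array(c["tool_from_camera"]);
def proj(X):
    Xt=R.T@(X-p);Xc=np.linalg.inv(M)@np.r_[Xt,1];
    return cv2.projectPoints(Xc[:3].reshape(1,3),np.zeros(3),np.zeros(3),c["mtx"],c["distortion"])[0].ravel().round(1)
print("knob px",proj(KN),"grip",proj(st(-142,0,109)),"end",proj(st(-177,0,109)))
print("knob rel",rel(KN))
E
```

```text
[577.8 185.3 216.1] 2.625 [ 0.18  0.4  -0.7   1.69  0.27  1.15 -0.42] [[-0.001, 0.987, 0.164], [0.004, 0.164, -0.987], [-1.0, 0.0, -0.004]]
roll 0.01100187458580196
knob px [317.7 234.6] grip [110.9 209.7] end [103.1 157.5]
knob rel [12.09  0.06 -0.1 ]
```

View pics/w1.png

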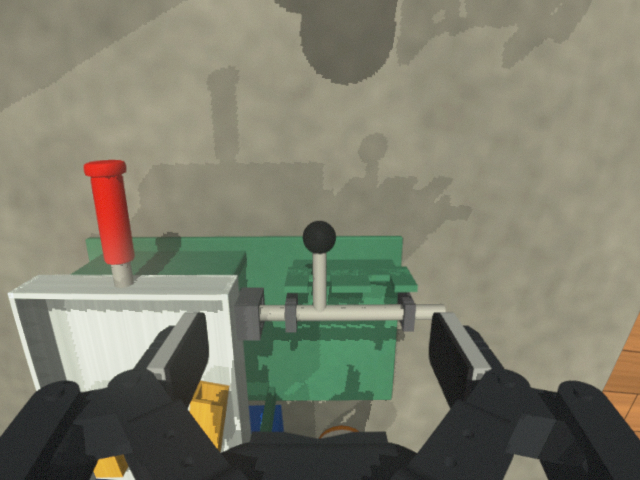

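The knob shows at (319,237), which is within 3 px of the prediction. The handle shows at about (110,215). Descending onto the knob now, then closing.

Call:
play_rows --pt "60 3 0.1 0 0" --pt "60 6 0.1 0 0" --pt "60 8.5 0.1 0 0" --pt "60 10.4 0.1 0 0" --pt "60 10.6 0.1 0 0" --pt "20 10.6 0.1 0 0" --pt "20 10.6 0.1 0 0" --pt "10 10.6 0.1 0 0" --pt "10 10.6 0.1 0 0" --pt "10 10.6 0.1 0 0" --squeeze 30

```text
time: 3.92
position: [579.2, 180.3, 110.5]
eef_rot: [0.538, 0.459, 0.538, -0.459]
ft_force: [-0.2, 0.4, -0.1]
opening: 8.9
```

```bash
python3 - <<'E'
from h import *
p,R,s=tool();print(p.round(1),s["time"],s["opening"],np.round(s["ft_force"],1),R.round(3).tolist())
c=capture("wrist");cv2.imwrite("pics/w2.png",c["color"][:,:,::-1])
for a in (0,.2,.4,.6,.8,.95,1.0): print(a,"x(up-)",round(-6*np.sin(a),2),"z",round(6*(1-np.cos(a)),2))
E
```

```text
[579.2 180.3 110.5] 3.925 8.8662293520617 [-0.2  0.4 -0.1] [[0.0, 0.988, 0.157], [0.0, 0.157, -0.988], [-1.0, 0.0, -0.0]]
0 x(up-) -0.0 z 0.0
0.2 x(up-) -1.19 z 0.12
0.4 x(up-) -2.34 z 0.47
0.6 x(up-) -3.39 z 1.05
0.8 x(up-) -4.3 z 1.82
0.95 x(up-) -4.88 z 2.51
1.0 x(up-) -5.05 z 2.76
```

View pics/w2.png

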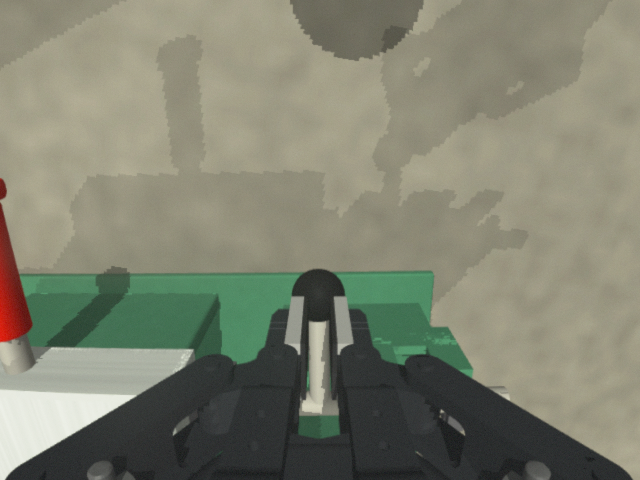

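The fingers closed on air because I took the grip depth the wrong way; the TCP is at z 110, above the knob. I'll reopen and go 2.9 cm lower.

Call:
play_rows --pt "60 0 0 -0.15 0" --pt "60 0 0 -0.15 0" --pt "60 0 0 -0.15 0" --pt "60 1.5 0 -0.15 0" --pt "60 2.9 0 -0.15 0" --pt "60 2.9 0 -0.15 0" --pt "20 2.9 0 -0.15 0" --pt "15 2.9 0 -0.15 0" --pt "15 2.9 0 -0.15 0" --pt "15 2.9 0 -0.15 0" --pt "15 2.9 0 -0.15 0" --squeeze 30

```text
time: 5.35
position: [579.1, 181.9, 81.6]
eef_rot: [0.538, 0.459, 0.538, -0.459]
ft_force: [-0.5, 1.3, 0.1]
opening: 21.6
```

```bash
python3 - <<'E'
from h import *
p,R,s=tool();print(p.round(1),s["time"],s["opening"],np.round(s["ft_force"],1))
c=capture("wrist");cv2.imwrite("pics/w3.png",c["color"][:,:,::-1])
E
```

```text
[579.1 181.9  81.6] 5.35 21.61678255502253 [-0.5  1.3  0.1]
```

View pics/w3.png

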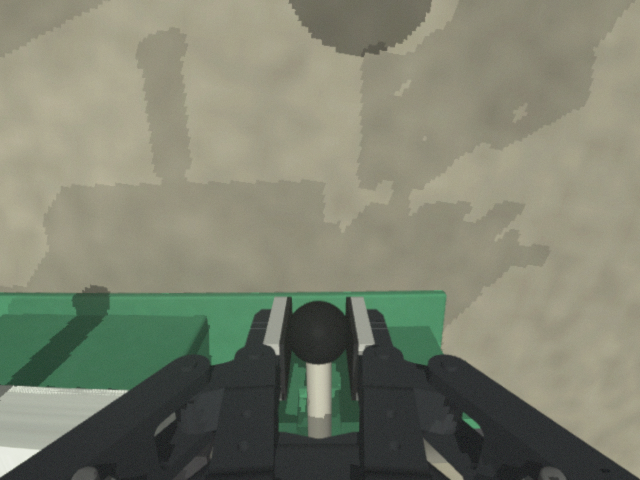

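Call:
play_rows --pt "15 -0.6 0 0.03 0" --pt "15 -1.2 0 0.12 0" --pt "15 -1.8 0 0.27 0" --pt "15 -2.35 0 0.47 0" --pt "15 -2.9 0 0.75 0" --pt "15 -3.4 0 1.05 0" --pt "15 -3.85 0 1.4 0" --pt "15 -4.3 0 1.82 0" --pt "15 -4.9 0 2.5 0" --pt "15 -4.9 0 2.5 0" --squeeze 40

```text
time: 6.65
position: [583.0, 156.7, 130.9]
eef_rot: [0.538, 0.459, 0.538, -0.459]
ft_force: [1.3, -0.3, -4.1]
opening: 21.4
```

```bash
python3 - <<'E'
from h import *
p,R,s=tool();print(p.round(1),s["time"],s["opening"],np.round(s["ft_force"],1))
c=capture("wrist");cv2.imwrite("pics/w4.png",c["color"][:,:,::-1])
c=capture("scene");cv2.imwrite("pics/s4.png",cv2.resize(c["color"][130:310,210:430],None,fx=3.4,fy=3.3,interpolation=cv2.INTER_CUBIC)[:,:,::-1])
E
```

```text
[583.  156.7 130.9] 6.65 21.39015402057195 [ 1.3 -0.3 -4.1]
```

View pics/w4.png

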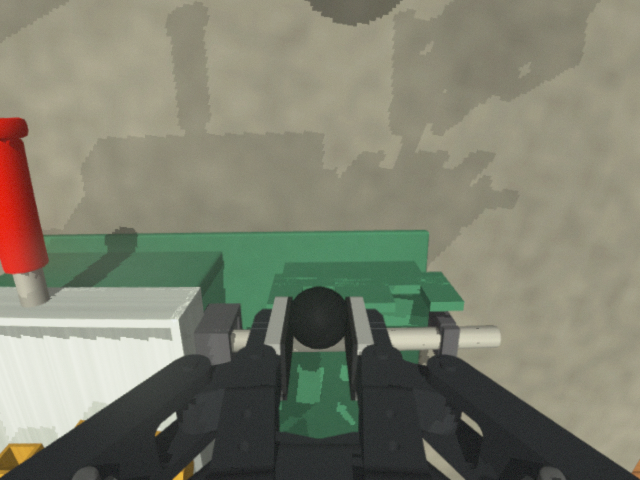

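View pics/s4.png

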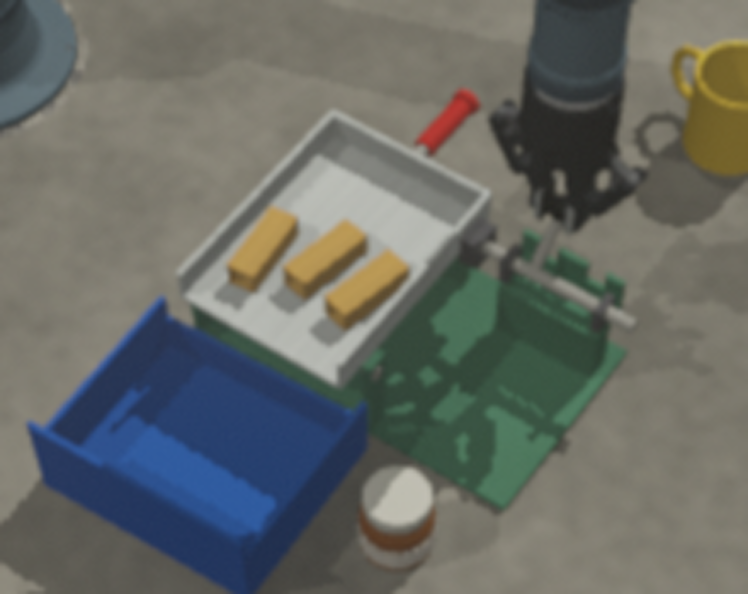

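The knob is still between the pads at (319,317) and the arm is raised. Drawing the bolt 45 mm now, keeping the height.

Call:
play_rows --pt "15 0 0.6 0 0" --pt "15 0 1.2 0 0" --pt "15 0 1.8 0 0" --pt "15 0 2.4 0 0" --pt "15 0 3 0 0" --pt "15 0 3.6 0 0" --pt "15 0 4.1 0 0" --pt "15 0 4.4 0 0" --pt "15 0 4.4 0 0"

```text
time: 7.88
position: [627.0, 164.4, 130.6]
eef_rot: [0.538, 0.46, 0.538, -0.458]
ft_force: [0.3, 1.1, -2.7]
opening: 21.1
```

```bash
python3 - <<'E'
from h import *
p,R,s=tool();print(p.round(1),s["time"],s["opening"],np.round(s["ft_force"],1),((p-[583,156.7,130.9])@YD).round(1))
c=capture("wrist");cv2.imwrite("pics/w5.png",c["color"][:,:,::-1])
E
```

```text
[627.  164.4 130.6] 7.875 21.119508093511264 [ 0.3  1.1 -2.7] 44.7
```

View pics/w5.png

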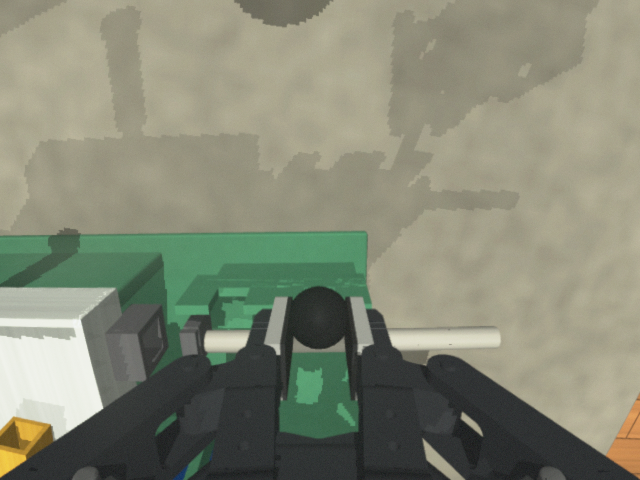

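The bolt is drawn 44.7 mm and its end has left the keeper, which shows at (140,340). Next I lower the knob back along the arc.

Call:
play_rows --pt "15 0.6 0 -0.68 0" --pt "15 1.05 0 -1.1 0" --pt "15 1.5 0 -1.45 0" --pt "15 2 0 -1.75 0" --pt "15 2.55 0 -2.03 0" --pt "15 3.1 0 -2.23 0" --pt "15 3.7 0 -2.38 0" --pt "15 4.3 0 -2.47 0" --pt "15 4.9 0 -2.5 0" --pt "15 4.9 0 -2.5 0"

```text
time: 9.18
position: [623.3, 190.0, 83.3]
eef_rot: [0.538, 0.46, 0.538, -0.458]
ft_force: [-1.6, 2.6, 10.2]
opening: 21.2
```

```bash
python3 - <<'E'
from h import *
p,R,s=tool();print(p.round(1),s["time"],s["opening"],np.round(s["ft_force"],1))
c=capture("wrist");cv2.imwrite("pics/w6.png",c["color"][:,:,::-1])
E
```

```text
[623.3 190.   83.3] 9.175 21.208989959495064 [-1.6  2.6 10.2]
```

View pics/w6.png

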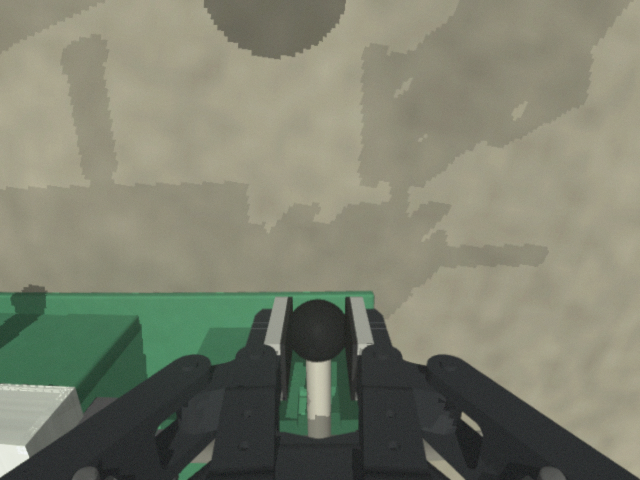

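Call:
play_rows --pt "30 -0.1 0 0 0" --pt "60 -0.1 0 0 0" --pt "60 -0.1 0 0 0" --pt "60 -0.1 0 0 0" --pt "60 -1.5 0 0 0" --pt "60 -4 0 0 0" --pt "60 -8 0 0 0" --pt "60 -13 0 -1 0" --pt "60 -13.5 0 -3 0" --pt "60 -13.5 0 -3 0"

```text
time: 10.48
position: [616.7, 221.7, 217.9]
eef_rot: [0.539, 0.459, 0.539, -0.457]
ft_force: [-0.3, 0.7, 0.2]
opening: 51.3
```

```bash
python3 - <<'E'
from h import *
p,R,s=tool();print(p.round(1),s["time"],s["opening"],np.round(s["ft_force"],1),np.round(s["qpos"],2))
c=capture("wrist");cv2.imwrite("pics/w7.png",c["color"][:,:,::-1])
M=np.array(c["tool_from_camera"]);
def proj(X):
    Xt=R.T@(X-p);Xc=np.linalg.inv(M)@np.r_[Xt,1];
    return cv2.projectPoints(Xc[:3].reshape(1,3),np.zeros(3),np.zeros(3),c["mtx"],c["distortion"])[0].ravel().round(1)
print("knob drawn down px",proj(st(-120,185,95)),"grip",proj(st(-142,0,109)),"end",proj(st(-177,0,109)))
v=R.T@YD;print("roll",np.rad2deg(np.arctan2(v[2],v[1])))
for z in (109-14+60,109-14): print("grip rel",z,rel(np.r_[st(-142,0,0)[:2],z]))
E
```

```text
[616.7 221.7 217.9] 10.475 51.29433934686643 [-0.3  0.7  0.2] [ 0.1   0.49 -0.68  1.57  0.32  1.19 -0.48]
knob drawn down px [318.3 271.8] grip [ 59.5 250.4] end [ 49.7 202.4]
roll -0.09934841115591397
grip rel 155 [  6.12 -18.38   0.77]
grip rel 95 [ 12.12 -18.38   0.77]
```

View pics/w7.png

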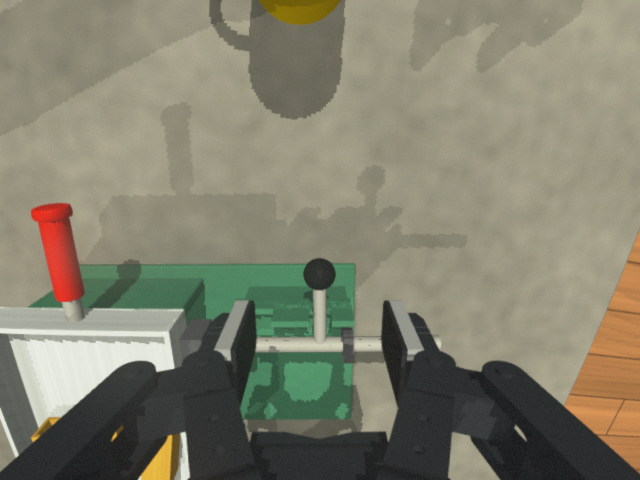

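The knob shows at (319,273) against a prediction of (318,272) for drawn and down, so it is seated. Moving above the handle.

Call:
play_rows --pt "60 0 -5 0.2 0" --pt "60 0 -10 0.4 0" --pt "60 1 -15 0.6 0" --pt "60 2 -18.4 0.8 0" --pt "60 2 -18.4 0.8 0" --pt "60 2 -18.4 0.8 0"

```text
time: 11.28
position: [437.5, 180.4, 195.7]
eef_rot: [0.537, 0.459, 0.538, -0.46]
ft_force: [0.1, -0.8, 0.2]
opening: 51.3
```

```bash
python3 - <<'E'
from h import *
p,R,s=tool();print(p.round(1),s["time"],s["opening"],np.round(s["qpos"],2))
c=capture("wrist");cv2.imwrite("pics/w8.png",c["color"][:,:,::-1])
M=np.array(c["tool_from_camera"]);
def proj(X):
    Xt=R.T@(X-p);Xc=np.linalg.inv(M)@np.r_[Xt,1];
    return cv2.projectPoints(Xc[:3].reshape(1,3),np.zeros(3),np.zeros(3),c["mtx"],c["distortion"])[0].ravel().round(1)
print("grip",proj(st(-142,0,109)),"end top",proj(st(-177,0,122)),"inner top", proj(st(-109,0,119)),"wall",proj(st(-90,-79,130)),proj(st(-90,79,130)))
for z in (95,): print("grip rel",z,rel(np.r_[st(-142,0,0)[:2],z]))
E
```

```text
[437.5 180.4 195.7] 11.275 51.34074927919619 [ 0.25  0.15 -0.77  2.02  0.12  1.02 -0.42]
grip [316.4 243.8] end top [315.7 192.3] inner top [316.9 298.8] wall [190.3 334.6] [444.1 332.7]
grip rel 95 [10.12 -0.17 -0.16]
```

View pics/w8.png

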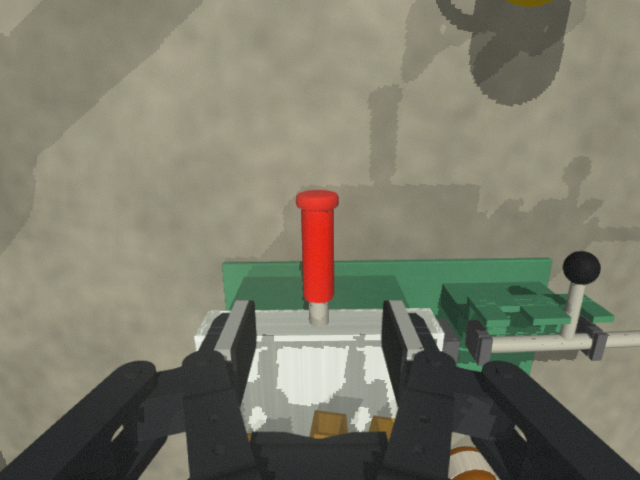

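Call:
play_rows --pt "60 3 0 -0.1 0" --pt "60 6 0 -0.1 0" --pt "60 8.5 0 -0.1 0" --pt "60 10 0 -0.1 0" --pt "60 10 0 -0.1 0" --pt "20 10 0 -0.1 0" --pt "15 10 0 -0.1 0" --pt "15 10 0 -0.1 0" --pt "15 10 0 -0.1 0" --pt "15 10 0 -0.1 0" --squeeze 40

```text
time: 12.58
position: [436.7, 182.7, 97.5]
eef_rot: [0.538, 0.459, 0.538, -0.459]
ft_force: [-2.8, -0.3, 6.5]
opening: 18.3
```

```bash
python3 - <<'E'
from h import *
p,R,s=tool();print(p.round(1),s["time"],s["opening"],np.round(s["ft_force"],1))
c=capture("wrist");cv2.imwrite("pics/w9.png",c["color"][:,:,::-1])
d=(p-ORG);print("stand",(d@XD).round(1),(d@YD).round(1))
gx,gz=-232,21
for t in np.r_[np.arange(0,1.01,.08)]:
    print(round(t,2),"x",round(-(232*np.sin(t)+21*np.cos(t)-21)/10,2),"z",round((-232*np.cos(t)+21*np.sin(t)+232)/10,2))
E
```

```text
[436.7 182.7  97.5] 12.575 18.25892475242003 [-2.8 -0.3  6.5]
stand -142.3 0.5
0.0 x -0.0 z 0.0
0.08 x -1.85 z 0.24
0.16 x -3.67 z 0.63
0.24 x -5.45 z 1.16
0.32 x -7.19 z 1.84
0.4 x -8.87 z 2.65
0.48 x -10.48 z 3.59
0.56 x -12.0 z 4.66
0.64 x -13.44 z 5.85
0.72 x -14.78 z 7.14
0.8 x -16.01 z 8.54
0.88 x -17.12 z 10.04
0.96 x -18.11 z 11.61
```

View pics/w9.png

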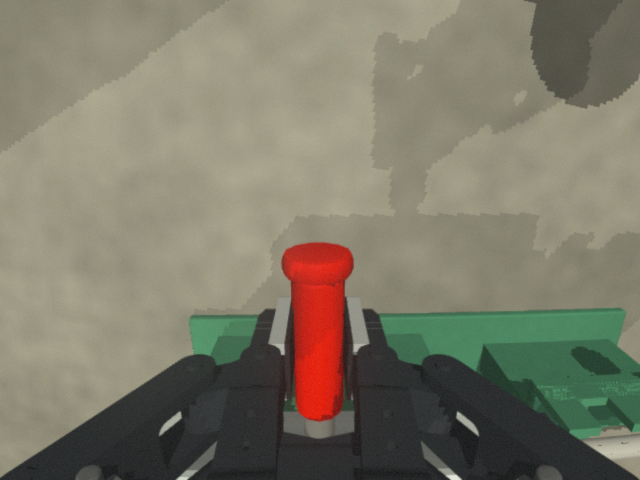

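Handle gripped (opening 18.3, at stand x -142). Lifting slowly along the arc.

Call:
play_rows --pt "15 -0.93 0 0.1 0" --pt "15 -1.85 0 0.24 0" --pt "15 -2.76 0 0.42 0" --pt "15 -3.67 0 0.63 0" --pt "15 -4.56 0 0.88 0" --pt "15 -5.45 0 1.16 0" --pt "15 -6.33 0 1.48 0" --pt "15 -7.19 0 1.84 0" --pt "15 -8.03 0 2.23 0" --pt "15 -8.87 0 2.65 0" --pt "15 -8.87 0 2.65 0"

```text
time: 14.0
position: [441.5, 154.3, 185.4]
eef_rot: [0.538, 0.459, 0.537, -0.46]
ft_force: [1.4, -4.6, -6.6]
opening: 18.4
```

```bash
cat >> h.py <<'E'
def look(i):
    p,R,s=tool();print(p.round(1),s["time"],s["opening"],np.round(s["ft_force"],1),np.round(s["qpos"],2))
    d=p-ORG;gx=d@XD-90;gz=p[2]+12-88;print("stand",(d@XD).round(1),"tilt est",np.arctan2(gz,-gx)-np.arctan2(21,232))
    a=capture("scene")["color"][130:310,210:430];b=capture("top")["color"][190:330,210:430]
    a=cv2.resize(a,None,fx=1.8,fy=3.0,interpolation=cv2.INTER_CUBIC) if 0 else cv2.resize(a,(400,327),interpolation=cv2.INTER_CUBIC)
    b=cv2.resize(b,(400,254),interpolation=cv2.INTER_CUBIC)
    b=cv2.copyMakeBorder(b,0,73,0,0,cv2.BORDER_CONSTANT)
    cv2.imwrite(f"pics/l{i}.png",np.hstack([a,b])[:,:,::-1])
E
python3 -c "from h import *;look(1)"
```

```text
[441.5 154.3 185.4] 14.0 18.355365144389957 [ 1.4 -4.6 -6.6] [ 0.3   0.15 -0.76  2.04  0.13  1.   -0.38]
stand -113.5 tilt est 0.40308735274911484
```

View pics/l1.png

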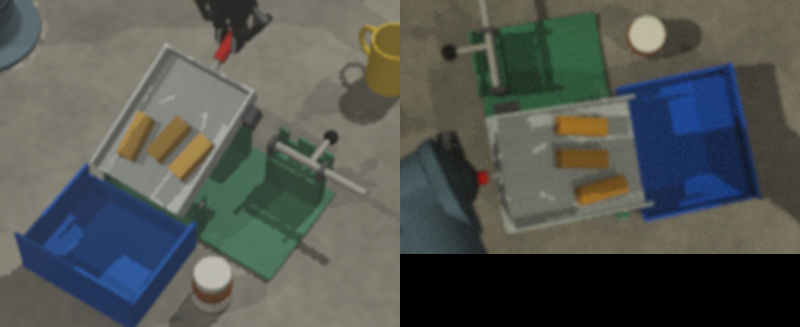

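Call:
play_rows --pt "15 -0.41 0 0.23 0" --pt "15 -0.81 0 0.46 0" --pt "15 -1.21 0 0.7 0" --pt "15 -1.61 0 0.94 0" --pt "15 -2 0 1.2 0" --pt "15 -2.38 0 1.46 0" --pt "15 -2.76 0 1.73 0" --pt "15 -3.13 0 2.01 0" --pt "15 -3.5 0 2.3 0" --pt "15 -3.86 0 2.59 0" --pt "15 -3.86 0 2.59 0" --pt "15 -3.86 0 2.59 0"

```text
time: 15.6
position: [445.7, 129.1, 223.5]
eef_rot: [0.538, 0.459, 0.537, -0.459]
ft_force: [2.9, -4.5, -7.9]
opening: 18.6
```

```bash
python3 -c "from h import *;look(2)"
```

```text
[445.7 129.1 223.5] 15.6 18.643017656597415 [ 2.9 -4.5 -7.9] [ 0.35  0.08 -0.75  2.01  0.07  1.07 -0.27]
stand -88.0 tilt est 0.6016056000983413
```

View pics/l2.png

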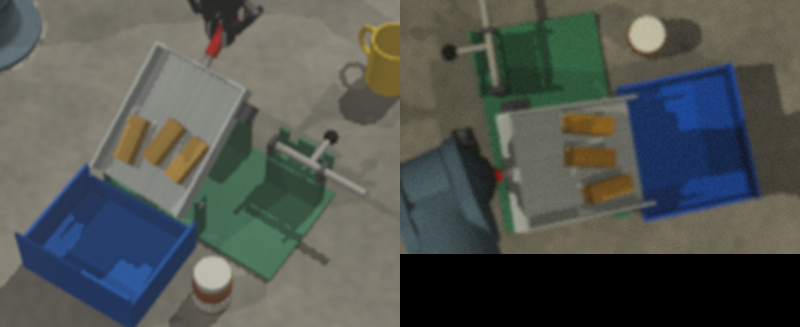

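Call:
play_rows --pt "15 -0.36 0 0.3 0" --pt "15 -0.71 0 0.61 0" --pt "15 -1.05 0 0.92 0" --pt "15 -1.39 0 1.24 0" --pt "15 -1.72 0 1.57 0" --pt "15 -2.05 0 1.9 0" --pt "15 -2.05 0 1.9 0" --pt "15 -2.05 0 1.9 0" --pt "15 -2.05 0 1.9 0" --pt "15 -2.05 0 1.9 0"

```text
time: 16.95
position: [448.9, 110.6, 243.8]
eef_rot: [0.538, 0.459, 0.537, -0.459]
ft_force: [4.2, -4.4, -8.6]
opening: 18.4
```

```bash
python3 -c "from h import *;look(3)"
```

```text
[448.9 110.6 243.8] 16.95 18.426857336813974 [ 4.2 -4.4 -8.6] [ 0.39  0.05 -0.73  1.99  0.04  1.11 -0.2 ]
stand -69.2 tilt est 0.7216044243423306
```

View pics/l3.png

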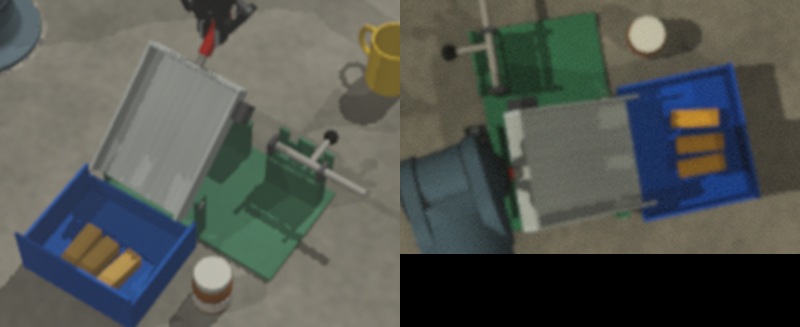

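All three tubes lie in the bin, side by side at about (700,142) in the right-hand view. Lowering slowly.

Call:
play_rows --pt "15 0.67 0 -0.66 0" --pt "15 1.34 0 -1.29 0" --pt "15 2.05 0 -1.9 0" --pt "15 2.78 0 -2.48 0" --pt "15 3.53 0 -3.03 0" --pt "15 4.3 0 -3.55 0" --pt "15 5.1 0 -4.03 0" --pt "15 5.91 0 -4.49 0" --pt "15 6.74 0 -4.9 0" --pt "15 7.59 0 -5.3 0" --pt "15 8.45 0 -5.65 0" --pt "15 9.33 0 -5.98 0"

```text
time: 18.55
position: [438.2, 173.6, 150.5]
eef_rot: [0.537, 0.459, 0.539, -0.458]
ft_force: [-3.2, 4.3, 2.4]
opening: 18.4
```

```bash
python3 -c "from h import *;look(4)"
```

```text
[438.2 173.6 150.5] 18.55 18.354688516798753 [-3.2  4.3  2.4] [ 0.25  0.22 -0.77  2.06  0.19  0.93 -0.46]
stand -133.1 tilt est 0.23217273459165327
```

View pics/l4.png

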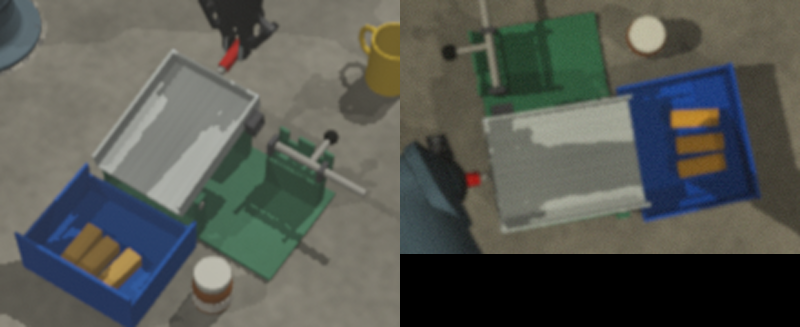

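Call:
play_rows --pt "15 0.45 0 -0.14 0" --pt "15 0.89 0 -0.28 0" --pt "15 1.34 0 -0.41 0" --pt "15 1.78 0 -0.53 0" --pt "15 2.24 0 -0.64 0" --pt "15 2.69 0 -0.74 0" --pt "15 3.15 0 -0.83 0" --pt "15 3.6 0 -0.92 0" --pt "15 4.06 0 -0.99 0" --pt "15 4.52 0 -1.06 0" --pt "15 4.98 0 -1.11 0" --pt "15 5.4 0 -1.16 0"

```text
time: 20.15
position: [436.5, 185.1, 98.8]
eef_rot: [0.538, 0.459, 0.539, -0.459]
ft_force: [-15.2, -1.5, 40.5]
opening: 18.4
```

```bash
python3 -c "from h import *;look(5)"
```

```text
[436.5 185.1  98.8] 20.15 18.38165680548335 [-15.2  -1.5  40.5] [ 0.18  0.32 -0.74  2.09  0.29  0.83 -0.57]
stand -144.7 tilt est 0.0067916121606756835
```

View pics/l5.png

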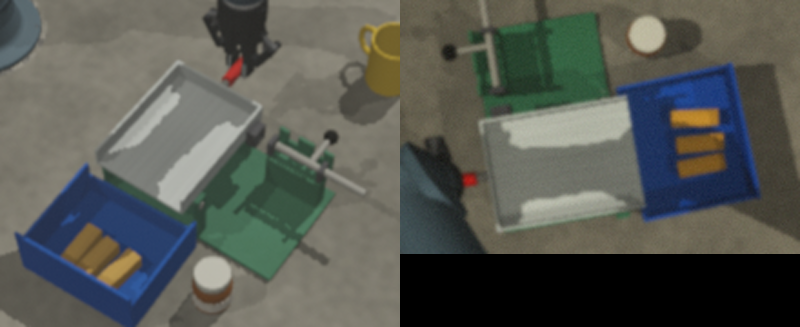

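The tray is on its rest but I'm pressing down with 40 N. Easing up a little before release.

Call:
play_rows --pt "15 -0.1 0 0 0" --pt "15 -0.15 0 0 0" --pt "15 -0.15 0 0 0"

```text
time: 20.62
position: [436.3, 185.0, 99.3]
eef_rot: [0.537, 0.459, 0.539, -0.458]
ft_force: [-6.3, 2.3, 11.1]
opening: 18.1
```

```bash
python3 -c "
from h import *
p,R,s=tool();print(p.round(1),np.round(s['ft_force'],1))"
```

```text
[436.3 185.   99.3] [-6.3  2.3 11.1]
```

Call:
play_rows --pt "30 0 0 0 0" --pt "60 0 0 0 0" --pt "60 0 0 0 0" --pt "60 0 0 0 0" --pt "60 -2 0 0 0" --pt "60 -5 0 0 0" --pt "60 -10 0 0 0" --pt "60 -14 0 0 0" --pt "60 -16 -2 -2 0" --pt "60 -16 -4 -4 0" --pt "60 -16 -4 -4 0"

```text
time: 22.0
position: [388.4, 217.2, 257.3]
eef_rot: [0.539, 0.457, 0.539, -0.458]
ft_force: [0.8, -0.7, -0.3]
opening: 51.2
```

```bash
python3 - <<'E'
from h import *
look(6)
T=capture("top");im=T["color"]
hsv=cv2.cvtColor(im,cv2.COLOR_RGB2HSV)
br=((hsv[...,0]>12)&(hsv[...,0]<28)&(hsv[...,1]>150)&(hsv[...,2]>60)).astype(np.uint8)
k=np.zeros_like(br);k[225:315,335:410]=br[225:315,335:410]
n,l,stt,ce=cv2.connectedComponentsWithStats(k)
for i in range(1,n):
    if stt[i,4]>20: X=plane(T,ce[i],20)-ORG;print("tube area",stt[i,4],"stand x,y",(X@XD).round(),(X@YD).round())
blk=(im.max(2)<60).astype(np.uint8)*255
b=big(blk,(225,205,250,240));X=plane(T,cen(b),95)-ORG;print("knob stand",(X@XD).round(1),(X@YD).round(1))
E
```

```text
[388.4 217.2 257.3] 22.0 51.18562329756129 [ 0.8 -0.7 -0.3] [ 0.26 -0.   -0.85  2.   -0.    1.14 -0.42]
stand -184.2 tilt est 0.49390699074872274
tube area 196 stand x,y 219.0 33.0
tube area 194 stand x,y 222.0 -6.0
tube area 186 stand x,y 218.0 -38.0
knob stand -119.1 183.9
```

View pics/l6.png

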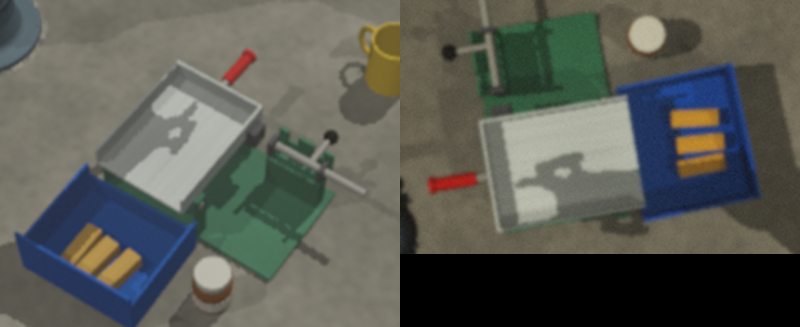

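```bash
python3 - <<'E'
from h import *
from cell import workorder
S=capture("scene");im=S["color"];hsv=cv2.cvtColor(im,cv2.COLOR_RGB2HSV)
red=(((hsv[...,0]<8)|(hsv[...,0]>172))&(hsv[...,1]>150)&(hsv[...,2]>60)).astype(np.uint8)*255
print("scene handle px",cen(big(red,(325,150,360,185))),"was 341.7,165.8")
a=cv2.imread("pics/scene0.png")[:,:,::-1].astype(int)
for n,(x0,y0,x1,y1) in dict(mug=(400,135,445,185),jar=(310,268,342,305),hammer=(145,325,235,422)).items(): print(n,"mean diff",np.abs(im.astype(int)-a)[y0:y1,x0:x1].mean().round(2))
print(workorder.job_done())
E
```

```text
scene handle px (341.79651162790697, 165.7906976744186) was 341.7,165.8
mug mean diff 4.51
jar mean diff 1.84
hammer mean diff 1.73
the job is handed in; nothing more can be done
None
```

The job is done and handed in at about 22 s on the robot's clock; no verdict was reported. I lifted the knob out of its notch, drew the bolt about 45 mm and let the knob drop into the open notch. I then tipped the tray to about 0.72 rad, all three tubes slid into the bin, and I lowered the tray slowly onto its rest, released it and backed away.

**Last checks**
- **Bolt:** the knob reads (-119, 184) mm in the stand's frame, against (-120, 185) for drawn and down.
- **Tray:** the handle is back within 0.1 px of where it started in the scene view, so the tray is level.
- **Tubes:** all three show inside the bin, at stand x about 220 mm and y about 33, -6 and -38 mm. I did not measure their speed; one looks a bit different between the last views, which I put down to the arm's shadow.
- **Mug, jar and hammer:** I saw no sign that any of them moved. The picture changed a little more around the mug than around the other two, which I also take to be shadow.
- **Bin:** it looks unmoved by eye; I did not measure it.

**What went wrong**
- My first grip on the knob closed on air because I got the depth wrong; I reopened and went lower.
- As the tray came down, the wrist briefly read about 40 N upward (43 N in all) through the gripped handle. I eased that to 11 N before letting go. It is well under the 120 N wrist limit, but right at the 40 N pressing limit if finger contact on the handle counts towards it.

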